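Release a ratchet bar clamp

ROBOT

A 6-joint arm with a two-finger parallel gripper is mounted at the origin on the work surface. World frame = base frame: x ahead of the robot, y to its left, z up, the work surface at z = 0. Lengths are in mm, angles in rad, forces in N, time in s.
With the tool pointing down it reaches from about 425 to 925 mm from the base axis. Payload 12.5 kg.
Tool frame: the origin (TCP) lies at the very end of the fingers, on their centre line; the grasp point (between the pads) lies 19 mm behind it (manip.pinch_z is the distance from the TCP to the grasp point, in mm); z points along the fingers, y is the direction in which the jaws open and shut (so a half turn about z gives the same grasp; the last joint's range is limited). The gripper opens to 85 mm and grips with 20 to 120 N. Pads are 22 mm wide; open, the fingers measure 114 mm over their backs; the gripper's body (76 mm by 85 mm) begins 54 mm behind the grasp point. The pads swing forward as they close: fully open they stand 13 mm farther back than shut.
Start: joints at [1.054, 0.491, 1.559, -0, 1.092, -0.106], TCP at [249.574, 573.025, 231.327] pointing down, gripper open.
Joint ranges: [-3.1, 3.1], [-0.84, 2.19], [0.05, 2.79], [-1.13, 4.28], [0.06, 2.93], [-2.69, 2.69]. Speed limits (rad/s): [2.22, 2.22, 2.79, 3.14, 3.14, 3.14].

INTERFACE

Orientations are given as a rotation vector (axis times angle).
In Python, from plant import status, vision, manip gives the robot as it stands.
- The arm moves only by the tool step_arm, never from a script. Its arguments are lists of equal length, an entry for each row: "dr": the turn, a rotation vector about the tool's x, y, z in rad, a list of three; "travel": the shift along the tool's x, y, z in m, a list of three; "grip": the finger opening in m, from 0 to 0.0854. A call has 1 to 5 rows; each row is the pose to reach, as a shift and turn from the pose commanded when the call began, along the tool's axes at that moment; what a row does not reach only later rows make up. A row lasts 1/8 s, in which the tool goes at most 62.5 mm and 10.7 degrees, less where a joint would pass 70% of its speed; a pose out of reach is approached as far as the arm can. A call with a gripper value outside its range is refused whole. The fingers move at their own pace and stop on an object; "force" is the grip in N (left out, the last holds). Time passes only in rows, so rows that repeat a pose let the fingers close. It gives the time, the measured TCP pose, the force and the opening at its end, in the units of the state.
- status.observe(): the state, without advancing time (a new reading comes with each control period).
- vision.snapshot(name): name is "scene" or "top" or "wrist"; returns a dict with "color" (400x640x3 uint8, blue, green, red), "camera_matrix" (3x3 intrinsics, pixels), "origin" and "rotation" of the camera in the world; the wrist camera has in their place "T_tool_cam" (4x4, takes a point from camera to tool coordinates, whose origin is the TCP and whose axes are the flange's). Camera axes: x right, y up, looking along -z (the intrinsics and any distortion apply to the point x, -y, -z); pixel columns grow to the right and rows downward; lengths in mm; the calibration is good to about 2 mm. A picture is of the moment at which its call begins: read the wrist's pose just before it. There is no depth.
- manip.sign_off(): hands the job in, once; it reports no verdict.
The state is a dict: "time": time; "joint_positions": joint angles; "dq": joint speeds; "effort": joint torques, N m; "ee_pos": TCP position; "tcp_rot": TCP orientation; "contact_force": force on the tool from outside, world axes, zero at the start; "wrist_torque": the same for the moment, N m; "gripper_width": opening from 0.0 (shut) to 1.0 (fully open).
Only numpy, scipy, OpenCV 4.12 (cv2) and the standard library are available. Lean on these libraries where they do the work, as an engineer would, in place of code of your own. Each camera call takes 0.05 s, during which the arm holds its last target.

TASK

The adhesive in the black valve body with the blue collar has set, so open its clamp: press down the red release lever on the sliding jaw and, keeping it pressed, push the jaw back along its bar all the way to the end stop; then let go and move clear. Nothing is to be picked up: the valve body stays standing where it is, the clamp on the aluminium part stays closed and is not released, and the other things on the bench are not disturbed.

Things in the scene. Friction and masses are not known exactly. Their poses are not given: they have to be found in the camera images.
- clamp_a: clamp to OPEN, holding the black valve body; two like clamps, either place. Grey jaws, level steel bar, base plate 320 x 80 x 10 mm fixed to the bench. Origin: centre of plate's underside; x along the bar, fixed jaw towards end stop = opening. Along x in mm, closed: fixed jaw -150 to -120, part to -60, sliding jaw to -46, open gap with red lever to +10, black handle to +32, carriage to +58, end stop +138
- clamp_a_stop (a point): top edge of the end stop's face, fixed, on clamp_a's centre line at x = +138 mm, 60 mm above its origin. Other heights above the clamp's origin: bar with saw teeth 50, carriage beside the bar 54, tops of both jaws (48 mm wide) 100, top of the black handle (34 mm wide) 108
- clamp_a_jaw (a joint): how far the sliding jaw, with its lever and handle, is pushed back along the clamp's x, m: 0 closed on the part, 0.080 at the end stop. The ratchet (10 mm tooth pitch, about 1 mm play) blocks opening until the release lever is down; then the jaw slides with about 3 N of friction and stays where it is left
- clamp_a_lever (a joint): angle of the red release lever, rad: 0 up (ratchet engaged), 0.30 fully down (hard stop). The pawl clears the teeth from about 0.15 on. Sprung: keep it down while the jaw is pushed; it rises when let go. At the pad point about 2 N start it, 6 N hold it fully down
- clamp_a_pad (a point): point on top of the red lever (26 mm wide, 54 long), moves with it. Closed: on the centre line at clamp x = -4 mm, 69 mm above the clamp's origin. The lever pivots at x = +22 mm, height 52, below the handle; it slopes up towards the sliding jaw by 0.30 rad and lies level when fully down, its top then all 60 mm above the clamp's origin (this point goes down 9 mm)
- clamp_a_handle (a point): point on the upright black handle's face that looks towards the clamped part, on the centre line, 90 mm above the clamp's origin, 18 mm below its top; moves with the jaw. Between it and the sliding jaw is a free gap of 56 mm: a fingertip put in from above presses the red lever and pushes this face along the clamp's x
- valve_body: the black valve body with a blue collar, 60 mm diameter, 58 mm tall, loose, standing on the rest between the jaws of clamp_a, 52 mm above that clamp's origin; origin at the centre of its underside, z up
- clamp_b: the clamp to leave alone: a second clamp of the same make that holds the aluminium part. Origin, axes and sizes as for clamp_a.
- clamp_b_jaw (a joint): opening of the other clamp's sliding jaw, m: 0 closed; to stay closed
- clamp_b_lever (a joint): angle of the other clamp's red release lever, rad: 0 up; to be left up
- alu_body: round aluminium part with a brass nipple on top, 60 mm diameter, 58 mm tall, loose in clamp_b; origin at the centre of its underside
- adhesive: small dark red adhesive bottle, 31 mm diameter, 82 mm tall with its nozzle, standing between the clamps; origin at the centre of its underside
- wrench: steel wrench 170 mm long, lying on the mat at the left; origin under its middle, x along it
- screwdriver: screwdriver with blue handle, 190 mm long, lying on the mat at the right; origin under its middle, x along it
- grease: white grease tube with black cap, about 150 mm long, 30 mm thick, lying beyond the clamps; origin under its barrel, x along it
- ball_valve: black ball valve with blue lever, about 70 x 40 x 54 mm, standing at the right; origin at the centre of its underside
- fitting: brass pipe fitting, 30 mm diameter, 40 mm tall, standing at the left; origin at the centre of its underside
- tray: flat open aluminium tray 74 x 150 x 22 mm with small parts, beyond the clamps; origin at the centre of its underside

How it is judged (in metres and radians):
On the way, in this order (a step that is already met when the one before it is completed fails the run):
1. the red release lever of the valve body's clamp is pressed down while its jaw is still closed (value of joint clamp_a_lever above 0.15 rad and value of joint clamp_a_jaw below 0.012 m), for 0.1 s.
2. the jaw has been pushed half way back with the release held down (value of joint clamp_a_jaw above 0.04 m and value of joint clamp_a_lever above 0.1 rad), for 0.05 s.
At the end, for the whole second after the job is handed in: the sliding jaw of the valve body's clamp is within 6 mm of its end stop; the valve body stands upright within 15 mm of where it was; the other clamp is still closed on its part, which is within 15 mm of where it was (value of joint clamp_a_jaw above 0.074 m and distance of each of valve_body, alu_body from where it was at the start of the episode below 0.015 m and angle between valve_body's own z axis and vertical below 0.1 rad and linear speed of valve_body below 0.02 m/s and value of joint clamp_b_jaw below 0.006 m); the robot touches nothing.
It fails at once if the black valve body is shifted by more than 15 mm, lifted or tipped (distance of valve_body from where it was at the start of the episode above 0.015 m or angle between valve_body's own z axis and vertical above 0.25 rad).
It fails at once if the other clamp is released or opened, or its aluminium part shifted by more than 15 mm (value of joint clamp_b_lever above 0.1 rad or value of joint clamp_b_jaw above 0.01 m or distance of alu_body from where it was at the start of the episode above 0.015 m).
It fails at once if a tool, bottle, fitting or tray on the bench is moved by more than 30 mm or lifted (distance of any of adhesive, wrench, screwdriver, grease, ball_valve, fitting, tray from where it was at the start of the episode above 0.03 m).
It also fails if it takes over 32 s, if anything falls off the work surface, if the arm or the gripper's body presses on something with over 40 N, if the wrist force passes 120 N, or if a joint passes its speed limit or range.

## Working session

There is one attempt and no reset: what is moved stays moved. The work goes in short steps, Python scripts to look and compute and a tool call to move; the robot and the scene stay as the last step left them, time stands still between calls to the robot, and variables do not carry over. Pictures are saved under pics/ and viewed, and the job is handed in when it is done.

Besides the shell and the picture viewer there is one more tool, called after "Request:" as a command line: name --argument value ..., lists and objects as JSON in quotes. step_arm: Moves the arm, as the interface text tells. Its arguments: {"type":"object","properties":{"dr":{"type":"array","items":{"type":"array","items":{"type":"number"}}},"travel":{"type":"array","items":{"type":"array","items":{"type":"number"}}},"grip":{"type":"array","items":{"type":"number"}},"force":{"type":"number"}},"required":["dr","travel","grip"]}

```bash
mkdir -p pics; ls
python3 - <<'E'
from plant import status, vision, manip
import cv2,pickle
s=status.observe();print(s)
for n in ["scene","top"]:
    v=vision.snapshot(n);cv2.imwrite(f"pics/{n}0.png",v["color"]);pickle.dump(v,open(f"{n}0.pkl","wb"))
    print(n,v["camera_matrix"],v["origin"],v["rotation"],[k for k in v])
E
```

```text
pics
{'time': 0.0, 'joint_positions': array([ 1.05438332e+00,  4.91539110e-01,  1.55945711e+00,  3.21832024e-05,
        1.09170034e+00, -1.05645053e-01]), 'dq': array([-0.00103946,  0.00089171,  0.00071024,  0.00020815, -0.00049582,
       -0.00032789]), 'effort': array([ 6.81260121e-05, -6.18434644e+01, -2.61596221e+01, -5.52504764e-05,
        4.06901803e-03,  3.14899944e-05]), 'ee_pos': array([249.4553877 , 572.80932287, 230.73780715]), 'tcp_rot': array([-6.40654389e-01, -3.07520249e+00,  1.63689675e-03]), 'contact_force': array([0.54422869, 0.00487606, 0.31873971]), 'wrist_torque': array([ 0.01326567, -0.00768912,  0.00096746]), 'gripper_width': 1.003430135030601}
scene [[424.50856211   0.         321.17502833]
 [  0.         424.50856211 204.34582909]
 [  0.           0.           1.        ]] [1141.46790075  263.86651834 1010.71548885] [0.3558694  0.59585089 1.95013448] ['color', 'camera_matrix', 'origin', 'rotation']
top [[408.46611738   0.         318.38085509]
 [  0.         408.46611738 202.3400632 ]
 [  0.           0.           1.        ]] [ 403.6439931    15.92020094 1177.78508218] [ 0.12949777 -0.13355179 -1.53830526] ['color', 'camera_matrix', 'origin', 'rotation']
```

View pics/scene0.png

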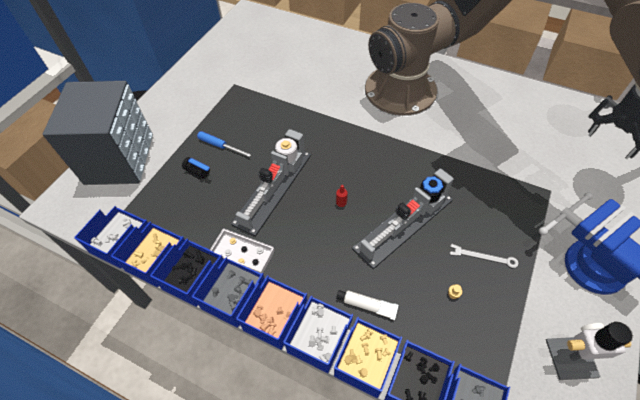

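View pics/top0.png

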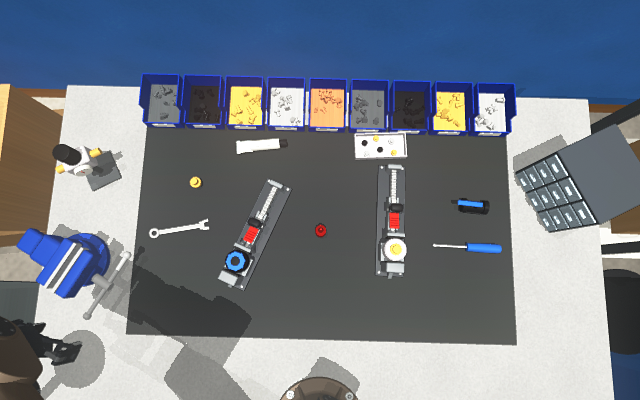

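The valve body's clamp is the left one in the top view: blue collar at (236,261), red lever at (251,234), bar end near (284,185). I'll enlarge it in both views.

Run:
```python
import cv2
a=cv2.imread("pics/top0.png")[170:300,205:305];cv2.imwrite("pics/top0c.png",cv2.resize(a,None,fx=4.6,fy=4.6,interpolation=cv2.INTER_CUBIC))
a=cv2.imread("pics/scene0.png")[160:275,345:465];cv2.imwrite("pics/scene0c.png",cv2.resize(a,None,fx=5,fy=5,interpolation=cv2.INTER_CUBIC))
```

```text
(no output)
```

View pics/top0c.png

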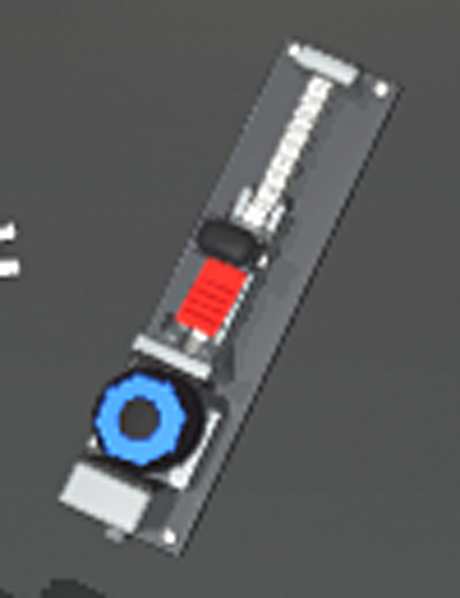

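View pics/scene0c.png

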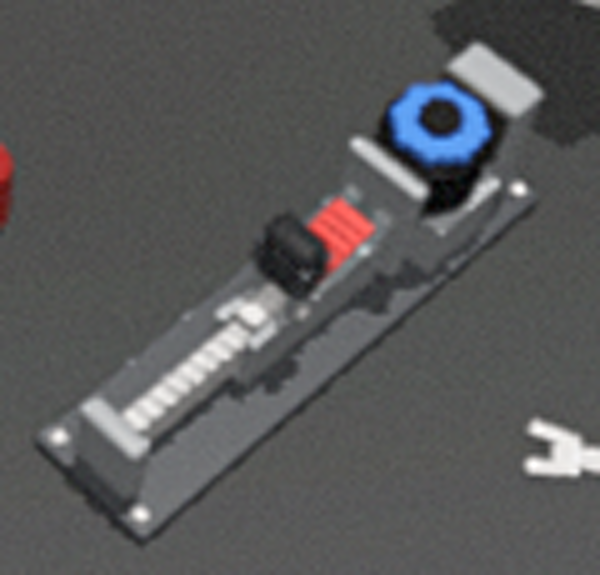

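```bash
cat > h.py <<'E'
import numpy as np,cv2
from scipy.spatial.transform import Rotation as R
def proj(P,K,o,rv):
    p=R.from_rotvec(np.ravel(rv)).inv().apply(np.atleast_2d(P)-o); p=p*[1,-1,-1]
    q=p@np.array(K).T; return q[:,:2]/q[:,2:]
def clampw(c,P):
    x,y,a=c[:3];P=np.atleast_2d(np.array(P,float));ca,sa=np.cos(a),np.sin(a)
    return np.c_[x+ca*P[:,0]-sa*P[:,1],y+sa*P[:,0]+ca*P[:,1],P[:,2]]
E
python3 - <<'E'
from h import *
import pickle
from scipy.optimize import least_squares
T={(160,-40,10):(402,88),(160,40,10):(288,40),(-160,-40,10):(180,556),(-150,24,100):(60,500),(-120,24,100):(80,461),(-120,-24,100):(152,493),(-150,-24,100):(135,532),(-60,24,100):(132,346),(-46,24,100):(140,334),(-46,-24,100):(213,366),(-60,-24,100):(209,378),(-90,0,110):(140,418)}
S={(160,40,10):(145,545),(160,-40,10):(36,440),(-160,40,10):(537,200),(-120,-24,100):(448,65),(-150,-24,100):(478,42),(-150,24,100):(545,93),(-120,24,100):(513,117),(-46,-24,100):(350,146),(-60,-24,100):(362,136),(-60,24,100):(430,187),(-46,24,100):(418,198)}
D=[]
for d,n,f,o in((T,"top",4.6,(205,170)),(S,"scene",5,(345,160))):
    v=pickle.load(open(n+"0.pkl","rb"));D.append((np.array(list(d)),(np.array(list(d.values()))+.5)/f-.5+o,v))
def res(c,DD=D): return np.concatenate([(proj(clampw(c,P),v["camera_matrix"],v["origin"],v["rotation"])-q) for P,q,v in DD]).ravel()
for DD in (D,D[:1],D[1:]):
    r=least_squares(res,[570,190,-.4],x_scale=[100,100,1],loss="soft_l1",args=(DD,));print(r.x,np.sqrt(np.mean(res(r.x,DD)**2)))
    if DD is D: print(res(r.x).reshape(-1,2).round(1).tolist()); print(clampw(r.x,[[-4,0,69],[10,0,90],[138,0,60],[-18,0,200]]).round(1)); np.save("c.npy",r.x)
E
```

```text
[ 5.07808044e+02  1.93481904e+02 -3.93416199e-01] 0.9421466221574656
[[-0.5, -0.1], [-0.5, -0.7], [-0.3, 0.5], [-0.9, 0.4], [-0.0, -1.9], [0.9, -1.1], [-0.5, 1.1], [-1.2, 2.0], [-0.5, -0.2], [0.0, 0.3], [-1.4, 2.6], [-0.5, 0.6], [-0.8, -0.4], [-0.6, -0.0], [0.1, -0.7], [-2.3, 1.2], [-1.0, -0.1], [-0.4, 0.2], [-1.2, 1.5], [-1.1, 0.0], [0.1, -0.9], [0.6, 0.0], [-0.6, 0.8]]
[[504.1 195.   69. ]
 [517.  189.6  90. ]
 [635.3 140.6  60. ]
 [491.2 200.4 200. ]]
[ 5.08497724e+02  1.92108915e+02 -3.96780679e-01] 0.9368487905200132
[ 5.06838534e+02  1.94925167e+02 -3.91983149e-01] 0.72158186987356
```

```bash
cat >> h.py <<'E'
def plan(s,c,cx,z,cy=0):
    "print tool-frame travel (m) and yaw to put TCP at clamp (cx,cy), height z, tool pointing down, y across clamp"
    R0=R.from_rotvec(s["tcp_rot"]);t=clampw(c,[[cx,cy,z]])[0]
    tr=R0.inv().apply(t-s["ee_pos"])/1000
    a=c[2]; out=[]
    for sg in (1,-1):
        X=sg*np.array([np.cos(a),np.sin(a),0]);Z=np.array([0,0,-1.]);M=np.c_[X,np.cross(Z,X),Z]
        out.append((sg,(R0.inv()*R.from_matrix(M)).as_rotvec().round(4)))
    print("target",t.round(1),"travel",tr.round(4),"dr",out); print("clamp pos now",cl(s,c),"F",s["contact_force"].round(1),"t",s["time"],"grip",s["gripper_width"])
def cl(s,c):
    d=s["ee_pos"]-[c[0],c[1],0];a=c[2]
    return np.round([np.cos(a)*d[0]+np.sin(a)*d[1],-np.sin(a)*d[0]+np.cos(a)*d[1],d[2]],1)
E
python3 - <<'E'
from h import *
from plant import status
s=status.observe();c=np.load("c.npy");plan(s,c,-10,170);print(R.from_rotvec(s["tcp_rot"]).as_matrix().round(3))
E
```

```text
target [498.6 197.3 170. ] travel [-0.3783 -0.2447  0.061 ] dr [(1, array([-2.0000e-04,  1.6000e-03,  3.1242e+00])), (-1, array([-0.001 , -0.0001, -0.0174]))]
clamp pos now [-384.   251.3  230.8] F [ 0.5 -0.6 -1. ] t 0.1 grip 1.00219271540736
[[-0.917  0.399 -0.   ]
 [ 0.399  0.917 -0.001]
 [ 0.    -0.001 -1.   ]]
```

Request:
step_arm --dr '[[0, 0, 0], [0, 0, 0], [0, 0, -0.017], [0, 0, -0.017], [0, 0, -0.017]]' --travel '[[-0.04, -0.026, 0], [-0.09, -0.058, 0], [-0.14, -0.09, 0], [-0.19, -0.122, 0], [-0.24, -0.155, 0]]' --grip '[0, 0, 0, 0, 0]' --force 40

```text
time: 0.72
ee_pos: [408.4, 333.4, 231.2]
tcp_rot: [-0.614, -3.081, 0.0]
contact_force: [0.2, 0.6, -0.4]
gripper_width: 0.001
```

Run:
```python
from h import *
from plant import status
s=status.observe();c=np.load("c.npy");plan(s,c,-10,170)
```

```text
target [498.6 197.3 170. ] travel [-0.1354 -0.0911  0.0612] dr [(1, array([-1.0000e-04,  1.0000e-04,  3.1415e+00])), (-1, array([-0.0001, -0.0001, -0.0001]))]
clamp pos now [-145.4   91.1  231.2] F [ 0.2  0.6 -0.4] t 0.725 grip 0.0013309533940802293
```

Request:
step_arm --dr '[[0, 0, 0], [0, 0, 0], [0, 0, 0], [0, 0, 0], [0, 0, 0]]' --travel '[[-0.05, -0.03, 0], [-0.1, -0.065, 0.02], [-0.135, -0.091, 0.04], [-0.135, -0.091, 0.06], [-0.135, -0.091, 0.06]]' --grip '[0, 0, 0, 0, 0]'

```text
time: 1.35
ee_pos: [497.0, 198.6, 170.1]
tcp_rot: [-0.616, -3.078, 0.002]
contact_force: [0.0, 0.5, -0.6]
gripper_width: 0.001
```

Run:
```python
from h import *
from plant import status,vision
s=status.observe();c=np.load("c.npy");plan(s,c,-10,112)
v=vision.snapshot("wrist");cv2.imwrite("pics/w1.png",v["color"]);print(v["T_tool_cam"],v["camera_matrix"],v.keys())
# overlay predicted points
T=np.array(v["T_tool_cam"]);R0=R.from_rotvec(s["tcp_rot"]);M=R0.as_matrix()@T[:3,:3];o=s["ee_pos"]+R0.apply(T[:3,3])
rv=R.from_matrix(M).as_rotvec()
im=v["color"].copy()
P=[[-46,-24,100],[-46,24,100],[-60,-24,100],[-60,24,100],[10,-17,108],[10,17,108],[32,17,108],[32,-17,108],[-4,0,69],[138,0,60]]
q=proj(clampw(c,P),v["camera_matrix"],o,rv);print(q.round(0).tolist())
for a in q: cv2.circle(im,(int(a[0]),int(a[1])),3,(0,255,0),1)
cv2.imwrite("pics/w1o.png",im)
v=vision.snapshot("scene");cv2.imwrite("pics/s1.png",cv2.resize(v["color"][130:280,330:480],None,fx=4,fy=4))
```

```text
target [498.6 197.3 112. ] travel [-0.0021 -0.0005  0.0581] dr [(1, array([-3.9000e-03,  2.8000e-03,  3.1401e+00])), (-1, array([-0.0018, -0.0025, -0.0014]))]
clamp pos now [-12.    0.6 170.1] F [ 0.   0.5 -0.6] t 1.35 grip 0.0008960306455467491
[[-4.30471551e-06  9.60719639e-01  2.77520765e-01  7.02650574e+01]
 [ 9.99999796e-01 -1.72977024e-04  6.14322098e-04 -3.59526601e-02]
 [ 6.38196021e-04  2.77520711e-01 -9.60719443e-01 -1.42714456e+02]
 [ 0.00000000e+00  0.00000000e+00  0.00000000e+00  1.00000000e+00]] [[319.83536357   0.         319.80642534]
 [  0.         319.83536357 196.59705735]
 [  0.           0.           1.        ]] dict_keys(['color', 'camera_matrix', 'T_tool_cam'])
[[284.0, 161.0], [355.0, 161.0], [283.0, 140.0], [356.0, 140.0], [295.0, 243.0], [344.0, 243.0], [343.0, 271.0], [296.0, 271.0], [320.0, 206.0], [320.0, 346.0]]
```

View pics/w1o.png

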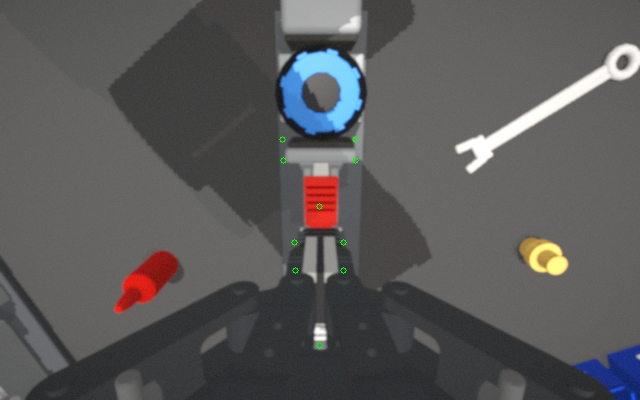

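View pics/s1.png

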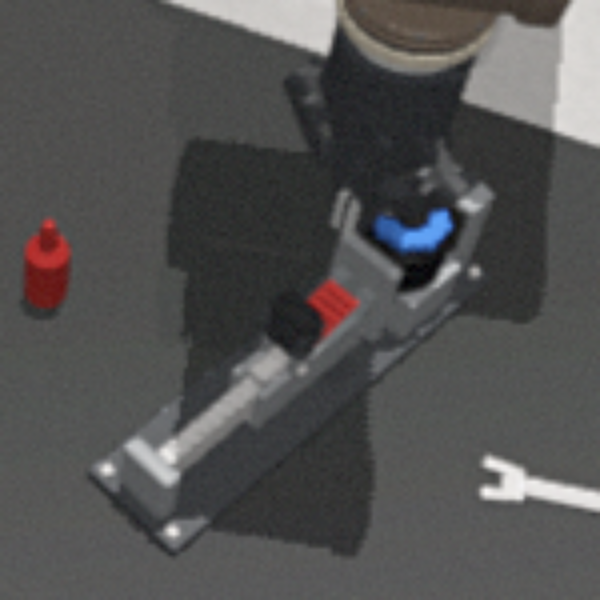

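Run:
```python
import cv2
a=cv2.imread("pics/w1.png")[120:360,240:400];cv2.imwrite("pics/w1c.png",cv2.resize(a,None,fx=2.5*1,fy=2.5,interpolation=cv2.INTER_CUBIC))
```

```text
(no output)
```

View pics/w1c.png

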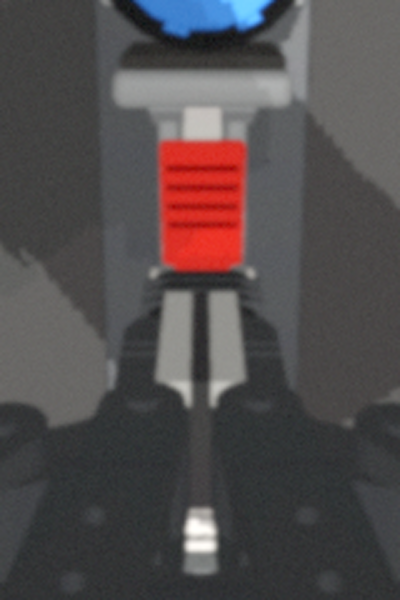

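The wrist view shows the lever, red at rows 191–228, in line with the fingers. The sliding jaw's front edge is at row 162, against 161 predicted, and its lateral offset is under 1 mm, so the pose fit holds. I'll descend into the gap.

Request:
step_arm --dr '[[0, 0, 0], [0, 0, 0], [0, 0, 0], [0, 0, 0]]' --travel '[[0, 0, 0.03], [-0.001, 0, 0.055], [-0.001, 0, 0.08], [-0.001, 0, 0.08]]' --grip '[0, 0, 0, 0]'

```text
time: 1.95
ee_pos: [497.9, 199.4, 91.0]
tcp_rot: [-0.613, -3.08, 0.001]
contact_force: [-0.3, 0.0, 0.1]
gripper_width: 0.001
```

Run:
```python
from h import *
from plant import status,vision
s=status.observe();c=np.load("c.npy");plan(s,c,-10,61.5)
v=vision.snapshot("scene");cv2.imwrite("pics/s2.png",cv2.resize(v["color"][130:280,330:480],None,fx=4,fy=4))
```

```text
target [498.6 197.3  61.5] travel [-0.0015 -0.0016  0.0295] dr [(1, array([ 2.0000e-03, -1.4000e-03, -3.1408e+00])), (-1, array([-0.0009, -0.0013,  0.0008]))]
clamp pos now [-11.4   1.7  91. ] F [-0.3  0.   0.1] t 1.95 grip 0.0014782370366007297
```

View pics/s2.png

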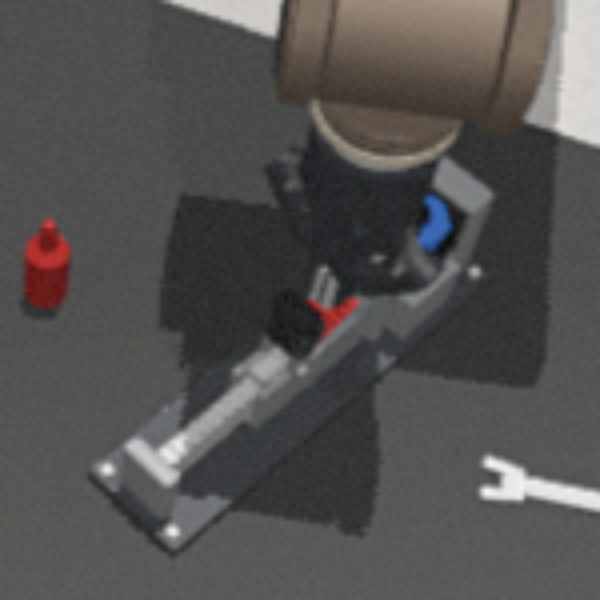

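Request:
step_arm --dr '[[0, 0, 0], [0, 0, 0], [0, 0, 0], [0, 0, 0], [0, 0, 0]]' --travel '[[0, -0.001, 0.01], [0, -0.001, 0.018], [0, -0.001, 0.025], [0, -0.001, 0.029], [0, -0.001, 0.029]]' --grip '[0, 0, 0, 0, 0]'

```text
time: 2.62
ee_pos: [498.8, 197.9, 63.6]
tcp_rot: [0.614, 3.079, 0.001]
contact_force: [-2.8, -3.6, 19.4]
gripper_width: -0.0
```

Run:
```python
from h import *
from plant import status,vision
s=status.observe();c=np.load("c.npy");plan(s,c,79,61)
```

```text
target [580.8 163.2  61. ] travel [-0.089  -0.0006  0.0028] dr [(1, array([ 3.2000e-03, -1.8000e-03,  3.1414e+00])), (-1, array([ 0.0011,  0.002 , -0.0002]))]
clamp pos now [-10.    0.6  63.6] F [-2.8 -3.6 19.4] t 2.625 grip -0.00013396206985792167
```

Run:
```python
from h import *
from plant import status,vision
v=vision.snapshot("wrist");a=v["color"][100:360,220:420];cv2.imwrite("pics/w3.png",cv2.resize(a,None,fx=2.3,fy=2.3,interpolation=cv2.INTER_CUBIC))
v=vision.snapshot("scene");cv2.imwrite("pics/s3.png",cv2.resize(v["color"][180:240,380:440],None,fx=9,fy=9,interpolation=cv2.INTER_CUBIC))
print(status.observe())
```

```text
{'time': 2.725, 'joint_positions': array([ 2.54653238e-01,  6.01476348e-01,  1.93083384e+00, -4.49723340e-04,
        6.06903115e-01, -9.22061112e-01]), 'dq': array([-0.00291226,  0.00069457, -0.00012682,  0.00072946, -0.00011755,
        0.00035976]), 'effort': array([ 9.42308307e-01, -4.80339003e+01, -1.35146293e+01,  3.11621195e-01,
       -8.98769181e-01, -1.50034146e-02]), 'ee_pos': array([498.75863473, 197.85751925,  63.60855652]), 'tcp_rot': array([6.14015418e-01, 3.07870715e+00, 1.26735674e-03]), 'contact_force': array([-3.36552226, -3.05852915, 18.7953712 ]), 'wrist_torque': array([-0.51992853,  0.47235049, -0.02254151]), 'gripper_width': -0.0006955443059914736}
```

View pics/w3.png

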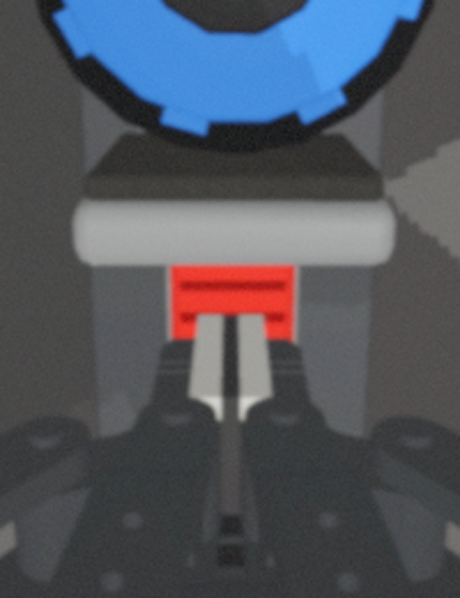

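View pics/s3.png

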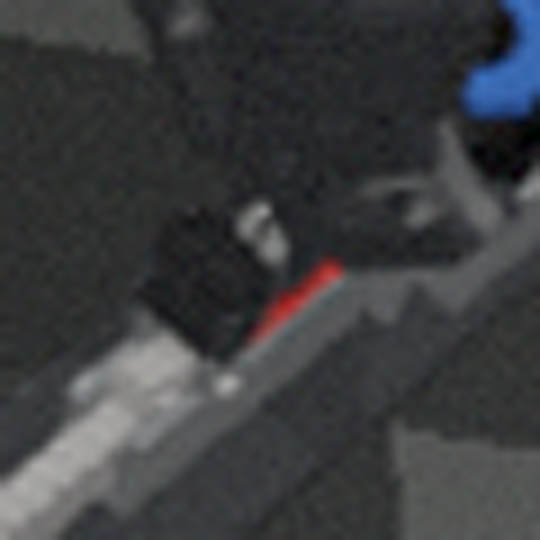

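The wrist view shows the fingertips on the red lever. Its apparent width (about 54 px for 26 mm) puts its top at about z = 62 mm. It would be about 75 mm there if the lever were up, so it's down on its stop, and the 19 N reading agrees. I'll ease the press slightly and push along the clamp's x.

Request:
step_arm --dr '[[0, 0, 0], [0, 0, 0], [0, 0, 0], [0, 0, 0], [0, 0, 0]]' --travel '[[-0.005, 0, -0.0005], [-0.01, 0, -0.0005], [-0.018, 0, -0.0005], [-0.026, 0, -0.0005], [-0.034, 0, -0.0005]]' --grip '[0, 0, 0, 0, 0]'

```text
time: 3.35
ee_pos: [529.8, 184.8, 63.8]
tcp_rot: [0.614, 3.08, 0.001]
contact_force: [-4.0, -0.7, 15.6]
gripper_width: -0.0
```

Run:
```python
from h import *
from plant import status,vision
s=status.observe();c=np.load("c.npy");plan(s,c,79,61)
v=vision.snapshot("wrist");a=v["color"][100:360,220:420];cv2.imwrite("pics/w4.png",cv2.resize(a,None,fx=2.3,fy=2.3,interpolation=cv2.INTER_CUBIC))
```

```text
target [580.8 163.2  61. ] travel [-0.0553 -0.0004  0.0028] dr [(1, array([ 1.3000e-03, -9.0000e-04,  3.1413e+00])), (-1, array([ 0.0006,  0.0008, -0.0003]))]
clamp pos now [23.7  0.4 63.8] F [-4.  -0.7 15.6] t 3.35 grip -0.00047047434346273327
```

View pics/w4.png

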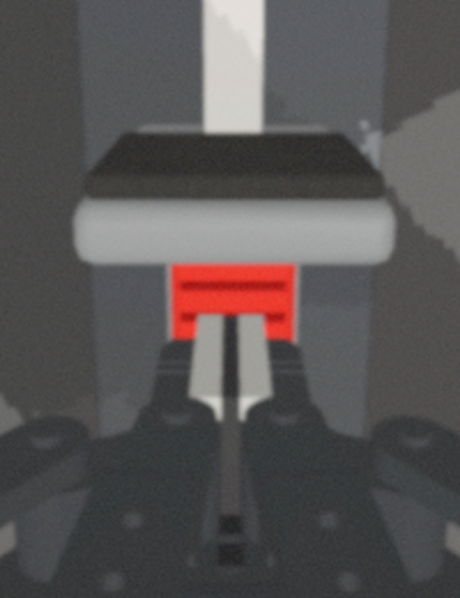

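The jaw follows with the lever down: the view relative to the jaw hasn't changed after 34 mm of travel. I'll carry on to the stop.

Request:
step_arm --dr '[[0, 0, 0], [0, 0, 0], [0, 0, 0], [0, 0, 0], [0, 0, 0]]' --travel '[[-0.01, 0, 0], [-0.02, 0, 0], [-0.03, 0, 0], [-0.039, 0, 0], [-0.044, 0, 0]]' --grip '[0, 0, 0, 0, 0]'

```text
time: 4.03
ee_pos: [570.7, 167.7, 63.8]
tcp_rot: [0.615, 3.08, 0.001]
contact_force: [-4.5, -0.6, 14.4]
gripper_width: -0.002
```

Request:
step_arm --dr '[[0, 0, 0], [0, 0, 0], [0, 0, 0], [0, 0, 0]]' --travel '[[-0.003, 0, 0], [-0.006, 0, 0], [-0.009, 0, 0], [-0.009, 0, 0]]' --grip '[0, 0, 0, 0]'

```text
time: 4.53
ee_pos: [576.9, 165.1, 63.8]
tcp_rot: [-0.614, -3.078, 0.0]
contact_force: [-12.8, 4.6, 19.9]
gripper_width: 0.0
```

Run:
```python
from h import *
from plant import status,vision
s=status.observe();c=np.load("c.npy");plan(s,c,79,61)
v=vision.snapshot("wrist");a=v["color"][100:360,220:420];cv2.imwrite("pics/w5.png",cv2.resize(a,None,fx=2.3,fy=2.3,interpolation=cv2.INTER_CUBIC))
v=vision.snapshot("scene");cv2.imwrite("pics/s5.png",cv2.resize(v["color"][160:275,345:465],None,fx=5,fy=5,interpolation=cv2.INTER_CUBIC))
```

```text
target [580.8 163.2  61. ] travel [-0.0043 -0.0003  0.0028] dr [(1, array([-4.2000e-03,  1.0000e-03,  3.1413e+00])), (-1, array([-0.0006, -0.0027, -0.0003]))]
clamp pos now [74.7  0.3 63.8] F [-12.8   4.6  19.9] t 4.525 grip 0.00017006970040056644
```

View pics/w5.png

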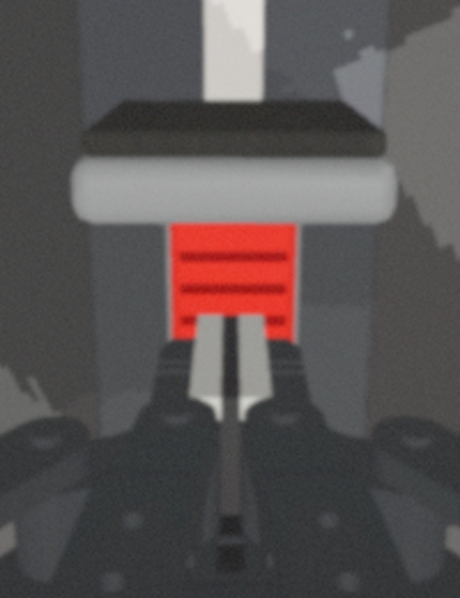

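View pics/s5.png

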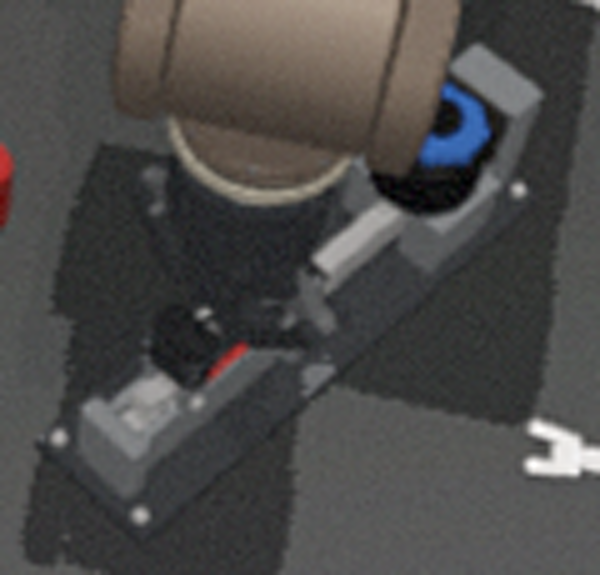

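Request:
step_arm --dr '[[0, 0, 0], [0, 0, 0], [0, 0, 0], [0, 0, 0]]' --travel '[[-0.002, 0, 0], [-0.004, 0, 0], [-0.005, 0, 0], [-0.005, 0, 0]]' --grip '[0, 0, 0, 0]'

```text
time: 5.12
ee_pos: [579.1, 164.2, 63.8]
tcp_rot: [-0.613, -3.074, 0.001]
contact_force: [-26.5, 11.7, 27.5]
gripper_width: -0.004
```

Run:
```python
from h import *
from plant import status,vision
s=status.observe();c=np.load("c.npy");plan(s,c,79,61)
v=vision.snapshot("wrist");a=v["color"][100:360,220:420];cv2.imwrite("pics/w6.png",cv2.resize(a,None,fx=2.3,fy=2.3,interpolation=cv2.INTER_CUBIC))
```

```text
target [580.8 163.2  61. ] travel [-0.002  -0.0002  0.0028] dr [(1, array([ 0.0112, -0.0032, -3.1416])), (-1, array([-0.002 , -0.0071,  0.    ]))]
clamp pos now [77.1  0.2 63.8] F [-26.5  11.7  27.5] t 5.125 grip -0.003608676210291107
```

View pics/w6.png

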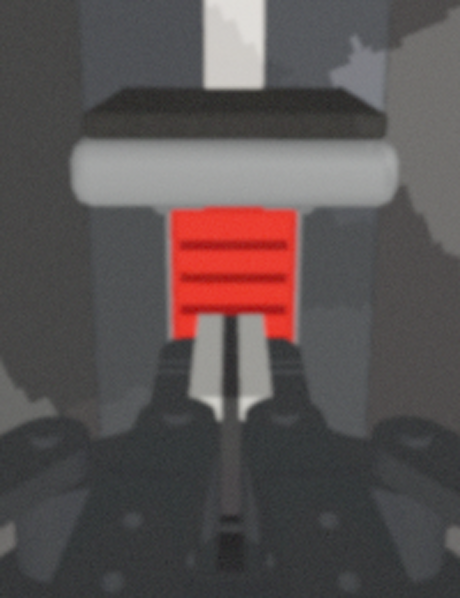

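The push force is 29 N and the finger has slid 8 mm relative to the jaw, which puts the jaw at about 79–80 mm, on the stop. I'll lift straight up so friction doesn't drag the jaw back.

Request:
step_arm --dr '[[0, 0, 0], [0, 0, 0], [0, 0, 0], [0, 0, 0], [0, 0, 0]]' --travel '[[0, 0, -0.003], [0.0015, 0, -0.012], [0.0025, 0, -0.03], [0.0025, 0, -0.07], [0.0025, 0, -0.12]]' --grip '[0, 0, 0, 0, 0]'

```text
time: 5.8
ee_pos: [580.7, 163.3, 184.3]
tcp_rot: [-0.615, -3.081, 0.0]
contact_force: [-0.2, -0.1, -0.3]
gripper_width: 0.001
```

Request:
step_arm --dr '[[0, 0, 0], [0, 0, 0], [0, 0, 0], [0, 0, 0], [0, 0, 0]]' --travel '[[0.03, 0.04, -0.02], [0.07, 0.08, -0.03], [0.12, 0.12, -0.03], [0.16, 0.16, -0.03], [0.16, 0.16, -0.03]]' --grip '[0, 0, 0, 0, 0]'

```text
time: 6.42
ee_pos: [492.8, 375.8, 213.8]
tcp_rot: [0.608, 3.081, 0.002]
contact_force: [0.1, -1.7, 0.2]
gripper_width: -0.001
```

Run:
```python
from h import *
from plant import status,vision
s=status.observe();c=np.load("c.npy");plan(s,c,79,61)
K=[[-46,-24,100],[-46,24,100],[10,-17,108],[10,17,108],[-90,0,110]]
P=np.array(K,float);P[:4,0]+=80
for n,(r0,r1,c0,c1),f in(("scene",(160,275,345,465),5),("top",(170,300,205,305),4.6)):
    v=vision.snapshot(n);cv2.imwrite(f"pics/{n}7full.png",v["color"]);im=cv2.resize(v["color"][r0:r1,c0:c1],None,fx=f,fy=f,interpolation=cv2.INTER_CUBIC)
    for q in proj(clampw(c,P),v["camera_matrix"],v["origin"],v["rotation"]):
        p=(q-[c0,r0]+.5)*f-.5;cv2.circle(im,(int(p[0]),int(p[1])),4,(0,255,0),1)
    cv2.imwrite(f"pics/{n}7.png",im)
```

```text
target [580.8 163.2  61. ] travel [-0.162  -0.1635  0.1527] dr [(1, array([-1.3000e-03,  2.5000e-03, -3.1378e+00])), (-1, array([0.0016, 0.0008, 0.0038]))]
clamp pos now [-83.7 162.6 213.8] F [ 0.1 -1.7  0.2] t 6.425 grip -0.0005744277339296158
```

View pics/scene7.png

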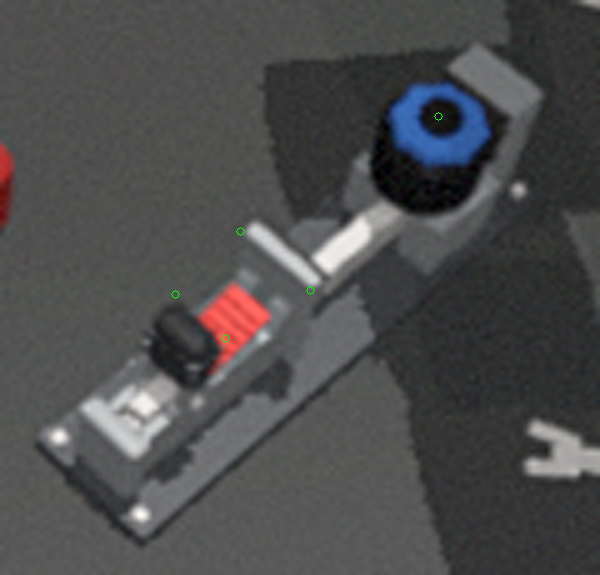

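View pics/top7.png

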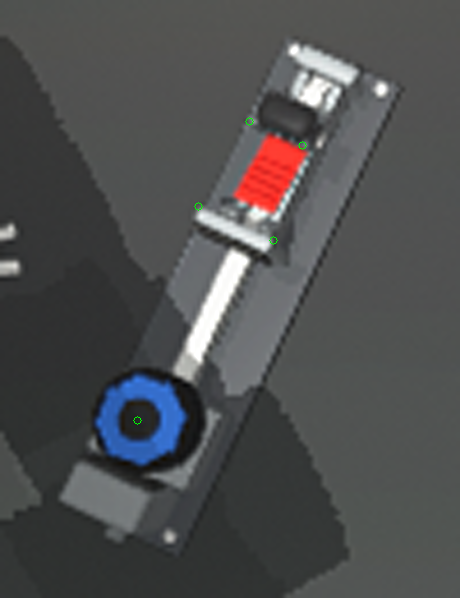

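View pics/scene7full.png

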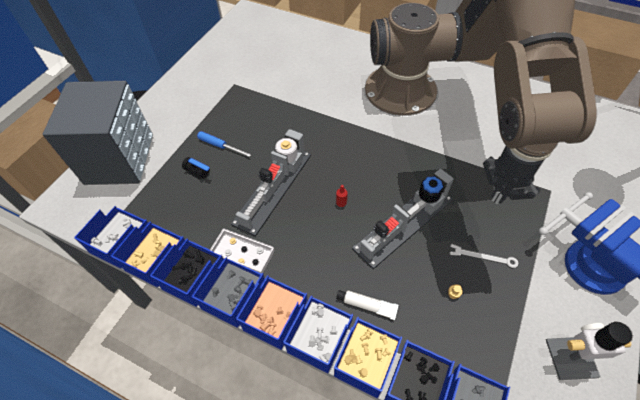

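The jaw sits slightly short of the 80 mm prediction in both views. I'll measure its displacement properly before handing in.

Run:
```python
from h import *
import pickle
from scipy.optimize import minimize_scalar
c=np.load("c.npy")
for n in("scene","top"):
    v=pickle.load(open(n+"0.pkl","rb"));A=v["color"];B=cv2.imread(f"pics/{n}7full.png")
    pr=lambda P:proj(clampw(c,P),v["camera_matrix"],v["origin"],v["rotation"]).astype(np.float32)
    # red lever centroid + handle/jaw: warp by homography of plane at height h
    for lab,box,h in(("lever+handle",[-40,34,-18,18],80),("jawtop",[-66,-40,-30,30],100),("handle",[6,36,-20,20],108)):
        x0,x1,y0,y1=box;base=np.array([[x0,y0,h],[x1,y0,h],[x1,y1,h],[x0,y1,h]],float)
        W,H=int((x1-x0)*4),int((y1-y0)*4);dst=np.float32([[0,0],[W,0],[W,H],[0,H]])
        pa=cv2.warpPerspective(A,cv2.getPerspectiveTransform(pr(base),dst),(W,H)).astype(float)
        sc=[]
        ss=np.arange(60,86,.5)
        for s in ss:
            pb=cv2.warpPerspective(B,cv2.getPerspectiveTransform(pr(base+[s,0,0]),dst),(W,H)).astype(float)
            sc.append(np.corrcoef(pa.ravel(),pb.ravel())[0,1])
        k=np.argmax(sc);print(n,lab,ss[k],round(sc[k],3))
    hs=lambda I:(I[...,2].astype(int)>150)&(I[...,1]<90)&(I[...,0]<90)
    q=pr([[-4,0,69],[76,0,69]])
    for s,I,p in((0,A,q[0]),(80,B,q[1])):
        m=hs(I);yy,xx=np.nonzero(m);w=np.hypot(xx-p[0],yy-p[1])<14;print(n,"red centroid",xx[w].mean().round(2),yy[w].mean().round(2),w.sum(),"pred pad",p)
```

```text
scene lever+handle 81.0 0.974
scene jawtop 81.0 0.646
scene handle 80.5 0.981
scene red centroid 412.0 206.77 39 pred pad [407.7821  209.93976]
scene red centroid 390.54 224.52 61 pred pad [386.74216 227.57195]
top lever+handle 80.0 0.982
top jawtop 81.0 0.756
top handle 78.5 0.951
top red centroid 250.33 233.9 146 pred pad [251.51144 232.28645]
top red centroid 263.27 207.11 146 pred pad [264.1619  205.77309]
```

Run:
```python
import cv2
a=cv2.imread("pics/scene7full.png")[205:262,350:410];b=cv2.imread("pics/top7full.png")[175:232,240:300]
import numpy as np
cv2.imwrite("pics/z7.png",cv2.resize(np.hstack([a,b]),None,fx=6.6,fy=6.6,interpolation=cv2.INTER_CUBIC))
```

```text
(no output)
```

View pics/z7.png

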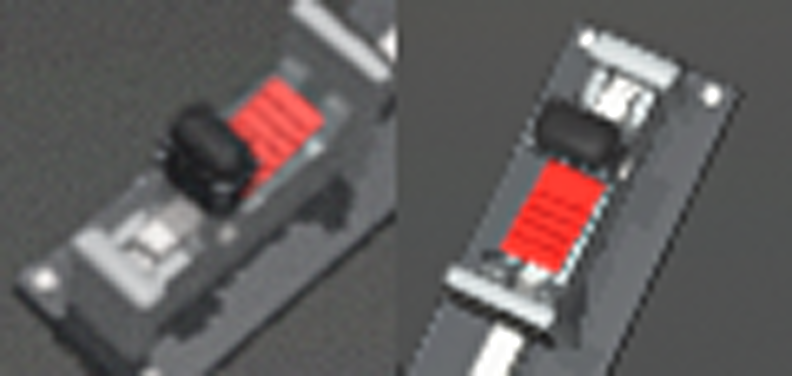

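Image matching gives the jaw travel as 78.5–81 mm, and the carriage prongs touch the end stop. The valve body still stands in place and the arm is clear, so I'll hand in.

```bash
python3 -c "
from plant import status,manip
s=status.observe();print(s['time'],s['contact_force'],s['dq'].round(3))
print(manip.sign_off())"
```

```text
6.525 [ 0.96185808 -0.34291115 -0.43823936] [-0.034  0.001  0.009 -0.002 -0.003 -0.004]
the job is handed in; nothing more can be done
None
```

I opened the valve body's clamp and handed the job in at about 6.5 s. With the gripper shut, I pressed the red lever down, pushed the jaw back to its end stop, lifted straight up and moved clear.

**Jaw:** comparing the before and after pictures in both cameras gives 78.5–81 mm of travel. The carriage touches the end stop, and the push force rose to about 29 N there. My first overlay check disagreed, suggesting only about 73 mm. The image matching did not bear that out.

**Lever:** while pressing, the fingertips read about 3.6 mm above the expected height (63.6 mm against 60 mm), with 15–20 N of press force. I took this as the lever on its hard stop because its apparent size in the wrist view put its top at about 62 mm. It also released the ratchet, and the jaw moved freely.

**Everything else:** the valve body stands in place in both views. By eye in the final scene picture, the other clamp, the aluminium part and the bench items look unmoved; I didn't measure them. The arm is clear of everything, with contact force near zero.

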